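Lower the grinder guard off its wedge

TASK

The sliding spark guard of the disc grinder is propped up on a timber wedge. Take the wedge by its thick end and work it backward out from under the guard in short tugs of about 25 mm, taking hold afresh when the rest bar stops your hand, with a pause of half a second between tugs so that the guard settles on it again; the guard must come down gently until it is fully shut, never dropping, and you must not push, lift or lean on the guard. Then put the wedge down in the blue bin, and leave everything else on the bench where it is.

Things in the scene. Friction and masses are not known exactly. Their poses are not given: they have to be found in the camera images.
- guard (a joint): Height of the guard on its upright slide, m: 0 = fully shut, growing as it rises; about 0.0275 at the start, resting on the wedge. A heavy upright panel (0.9 to 1.7 kg, 330 mm wide, 14 mm thick, 245 mm high), yellow lower rail, clear plastic above. It falls by its own weight and comes down 0.3 mm for each mm the wedge is drawn. Shut, the rail's underside is 12 mm above the bench.
- guard_edge (a point): Middle of the front lower edge of the guard's yellow rail (moves with the guard). x axis: level, square to the guard, into the booth behind it; z axis: up. The booth is a fixed open sheet-metal box 372 mm wide, 340 mm deep, with a green-rimmed grinding disc; its guide posts stand 170 mm either side of this point.
- guard_handle (a point): Middle of the guard's black bar handle, along y, 120 mm long, 35 mm out from the guard's front face, 180 mm above the bench when shut; axes as the guard edge's. Together with the guard it stands in the way of a gripper pointing straight down on the wedge's heel: the gripper must lean back from the guard by some 25 to 45 degrees, fingers pointing down and towards the guard.
- rest_bar (a point): Middle of the fixed steel rest bar, level, 20 mm thick, 250 mm long, parallel to the guard, 195 mm in front of its face, its axis 115 mm above the bench (105 mm clear below), on two posts 118 mm either side. Axes as the guard edge's. A hand that holds the heel leaning back by 30 degrees meets this bar after some 60 mm of pull; then take the wedge again nearer its middle, leaning less.
- wedge_heel (a point): Where to grip the pale timber wedge: on its centreline, 15 mm in from the heel face, 26 mm above its flat underside. x axis: along the wedge from thick heel to thin tip (135 mm ahead of this point); z axis: up. At the start the heel sticks out about 45 mm from the guard's front face, towards the robot, the wedge square to the guard within 3 degrees. Drawing it takes 5 to 20 N. Keep it flat.
- wedge_mid (a point): Centre of the wedge, 15 mm above its underside and 60 mm ahead of the heel point along x; axes as there. The wedge is 150 mm long, 45 mm wide, 0.19 kg, flat below, lying on the bench; its top slopes evenly from 53 mm high at the heel to 8 mm at the tip.
- bin: Blue plastic picking bin, fixed, open on top: outside 230 mm long (its x axis), 160 mm wide (y), walls and floor 5 mm thick. Origin: centre of its underside. Its back (+x) wall and sides are 65 mm high; the sides slope down over the front 65 mm to a lip only 22 mm high at the front (-x). It stands left or right of the grinder.
- stone_rack: Wooden block 190 x 130 x 30 mm with abrasive sticks up to 80 mm high, fixed; origin at the centre of its underside. It stands on the other side from the bin.
- abrasive_block: Bystander: brick-red abrasive block 110 x 40 x 30 mm lying in front of the booth; origin at the centre of its underside.
- coolant_can: Bystander: green can, 56 mm across and 100 mm high, standing in front of the booth; origin at the centre of its underside.
- spanner: Bystander: steel spanner 130 mm long, lying near the robot side of the rest bar; origin under its middle.
- file_brush: Bystander: brush 130 mm long, up to about 45 mm high, lying near the robot side of the rest bar; origin under its middle.
- flange: Bystander: brass flange 90 mm across and 32 mm high, beside the booth; origin at the centre of its underside.
- comb_jaw: Bystander: dark steel plate with five teeth, 85 x 80 x 12 mm, beside the booth; origin at the centre of the plate's underside.
Not all that is in view belongs to the job. What is shaped like the part that bears wedge_heel but black, purple or turquoise is not meant.

How it is judged:
On the way, in this order (a step that is already met when the one before it is completed fails the run):
1. with the wedge drawn part way, the guard rests still on it, between 8 and 23 mm from shut, for 0.3 s (value of joint guard between 0.008 and 0.023 m and velocity of joint guard between -0.006 and 0.006 m/s and contact force between wedge and guard above 1 N), for 0.3 s.
2. the guard is shut (within 3 mm) and the wedge's tip is out from under it (value of joint guard below 0.003 m and x of wedge_mid in the frame of guard_edge below -0.073 m), for 0.2 s.
At the end, for the whole second after the job is handed in: The guard is shut within 3 mm; the wedge lies released and still in the blue bin (its centre within 45 mm of the bin's middle along it, within 60 mm across it, and less than 50 mm above the bin's underside) (value of joint guard below 0.003 m and x of wedge_mid in the frame of bin between -0.045 and 0.045 m and y of wedge_mid in the frame of bin between -0.06 and 0.06 m and z of wedge_mid in the frame of bin below 0.05 m and linear speed of wedge below 0.02 m/s); the robot touches nothing.
It fails at once if the guard drops (comes down faster than 0.2 m/s, as in a fall of some 3 mm) (velocity of joint guard below -0.2 m/s).
It fails at once if the robot pushes, lifts or leans on the guard with more than 8 N (contact force between any of the fingers, the arm and guard above 8 N).
It fails at once if a bystander is moved by more than 30 mm (distance of any of abrasive_block, coolant_can, spanner, file_brush, flange, comb_jaw from where it was at the start of the episode above 0.03 m).
It also fails if it takes over 58 s, if anything falls off the work surface, if the arm or the gripper's body presses on something with over 40 N, if the wrist force passes 120 N, or if a joint passes its speed limit or range.

ROBOT

A 6-joint arm with a two-finger parallel gripper is mounted at the origin on the work surface. World frame = base frame: x ahead of the robot, y to its left, z up, the work surface at z = 0. Lengths are in m, angles in rad, forces in N, time in s.
With the tool pointing down it reaches from about 0.3 to 0.775 m from the base axis. Payload 14.6 kg.
Tool frame: the origin (TCP) lies at the very end of the fingers, on their centre line; the grasp point (between the pads) lies 19 mm behind it; z points along the fingers, y is the line along which they close (so a half turn about z gives the same grasp; the last joint's range is limited). The gripper opens to 94 mm and grips with 3 to 60 N. Pads are 16 mm wide; open, the fingers measure 119 mm over their backs; the gripper's body (75 mm by 177 mm) begins 78 mm behind the grasp point.
Start: joints at [1.253, 0.3, 1.521, -0, 1.321, -0.067], TCP at [0.136, 0.533, 0.205] pointing down, gripper open.
Joint ranges: [-3.03, 3.03], [-0.79, 2.21], [0.23, 2.52], [-1.04, 4.18], [0, 3.07], [-2.55, 2.55]. Speed limits (rad/s): [2.22, 2.22, 2.57, 3.14, 3.14, 3.14].

INTERFACE

Orientations are given as [roll, pitch, yaw] about the fixed x, y, z axes, in that order (R = Rz(yaw) Ry(pitch) Rx(roll)).
In Python, from station import ctrl gives the robot as it stands.
- The arm moves only by the shell command python3 -m pendant 'ROWS' [OPENING] [FORCE]. ROWS is JSON, a list of rows, each a list of 2 entries, a list of its own where there are three numbers: the shift along the world's x, y, z in cm, then the turn about the world's z in rad. A call has 1 to 20 rows; each row shifts and turns the commanded pose from where the row before left it; what a row does not reach is not made up. A row lasts 1/12 s, in which the tool goes at most 41.7 mm and 7.16 degrees, less where a joint would pass 70% of its speed; a pose out of reach is approached as far as the arm can. A call is refused whole if a number of a shift passes 4.17 or a number of a turn 0.125, either way. A call with a gripper value outside its range is refused whole. OPENING is the opening, from 0 (shut) to 1 (fully open), set as the call begins (- or left out, the last holds). The fingers move at their own pace and stop on an object; FORCE is the grip in N (left out, the last holds). Time passes only in rows, so rows that do not move let the fingers close. It gives the time, the measured TCP pose, the force, the opening and the grip force at its end, in the units of the state.
- ctrl.get_obs(): the state, without advancing time (a new reading comes with each control period).
- ctrl.camera(name): name is "side" or "top" or "wrist"; returns a dict with "color" (420x560x3 uint8, red, green, blue), "intrinsics" (3x3 intrinsics, pixels), "camera_from_world" (4x4, takes a point from world to camera coordinates). Camera axes: x right, y down, z forward; pixel columns grow to the right and rows downward; lengths in m; the calibration is good to about 2 mm. A picture is of the moment at which its call begins. There is no depth.
- ctrl.hand_in(): hands the job in; it is judged then, once.
The state is a dict: "time_s": time; "qpos": joint angles; "joint_vel": joint speeds; "tau": joint torques, N m; "ee_pos": TCP position; "eef_rot": TCP orientation; "force": force on the tool from outside, world axes, zero at the start; "moment": the same for the moment, N m; "grip_width": finger opening in m; "grip_force": force on a finger pad.
Only numpy, scipy, OpenCV 4.12 (cv2) and the standard library are available. Lean on these libraries where they do the work, as an engineer would, in place of code of your own. Each camera call takes 0.05 s, during which the arm holds its last target. There are 200 camera calls.

## Working session

There is one attempt and no reset: what is moved stays moved. The work goes in short steps, Python scripts to look and compute and a shell command to move; the robot and the scene stay as the last step left them, time stands still between calls to the robot, and variables do not carry over. Pictures are saved under pics/ and viewed, at most 10 in all, crops included, and the job is handed in when it is done.

```bash
ls; mkdir -p pics
cat > h.py <<'E'
import numpy as np,cv2
from station import ctrl
def pic(n,f=None,crop=None,s=1):
    d=ctrl.camera(n); np.savez(f'pics/{f or n}.npz',K=d['intrinsics'],T=d['camera_from_world'],c=d['color'])
    im=d['color'][:,:,::-1]
    if crop: x0,y0,x1,y1=crop; im=im[y0:y1,x0:x1]
    cv2.imwrite(f'pics/{f or n}.png',cv2.resize(im,None,fx=s,fy=s,interpolation=cv2.INTER_CUBIC)); return d
def ray(f,u,v,z):
    d=np.load(f'pics/{f}.npz'); T=d['T']; R=T[:3,:3]; o=-R.T@T[:3,3]
    r=R.T@np.linalg.inv(d['K'])@[u,v,1]; return o+r*(z-o[2])/r[2]
def proj(f,p):
    d=np.load(f'pics/{f}.npz'); q=d['K']@(d['T'][:3,:3]@np.array(p)+d['T'][:3,3]); return q[:2]/q[2]
E
python3 - <<'E'
from h import *
for n in('top','side'):
    pic(n,s=1.42)
    d=np.load(f'pics/{n}.npz');T=d['T'];print(n,-T[:3,:3].T@T[:3,3],T[2,:3],d['K'][0,0])
o=ctrl.get_obs();print(o)
E
python3 -m pendant --help | head -30
```

```text
pics
top [ 0.4036863  -0.0211634   1.58786057] [ 9.22972179e-02 -3.43152045e-05 -9.95731501e-01] 544.7661278117116
side [ 0.16809085 -0.93952258  0.85105207] [ 0.31562343  0.74305736 -0.59012508] 409.18090834753525
{'time_s': 0.1, 'qpos': array([ 1.25341142e+00,  3.00406951e-01,  1.52152838e+00, -4.89664497e-06,
        1.32069089e+00, -6.65813875e-02]), 'joint_vel': array([ 0.00107369, -0.00125132, -0.00128945, -0.00017655, -0.00195938,
        0.00023537]), 'tau': array([ 7.44004956e-05, -5.32637823e+01, -3.53288090e+01,  7.09232851e-02,
        2.34537944e-02, -5.73966099e-05]), 'ee_pos': array([0.13642019, 0.53256759, 0.20494381]), 'eef_rot': array([-3.14056106e+00, -6.40328656e-05,  2.89079032e+00]), 'force': array([-0.62213267,  0.2775189 ,  0.31137835]), 'moment': array([-0.00207796,  0.00907152,  0.03221237]), 'grip_force': 0.0, 'grip_width': 0.09407312769682502}invalid input: not JSON, or not a number
```

View pics/top.png

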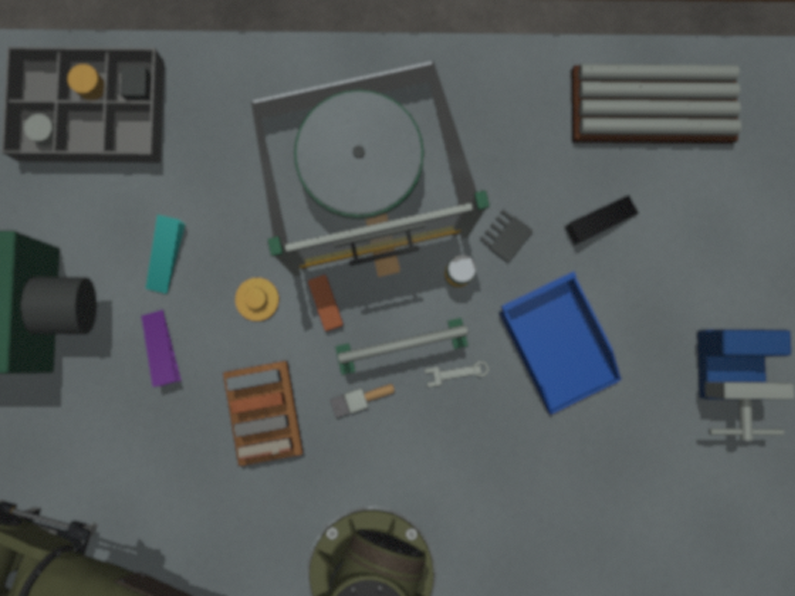

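View pics/side.png

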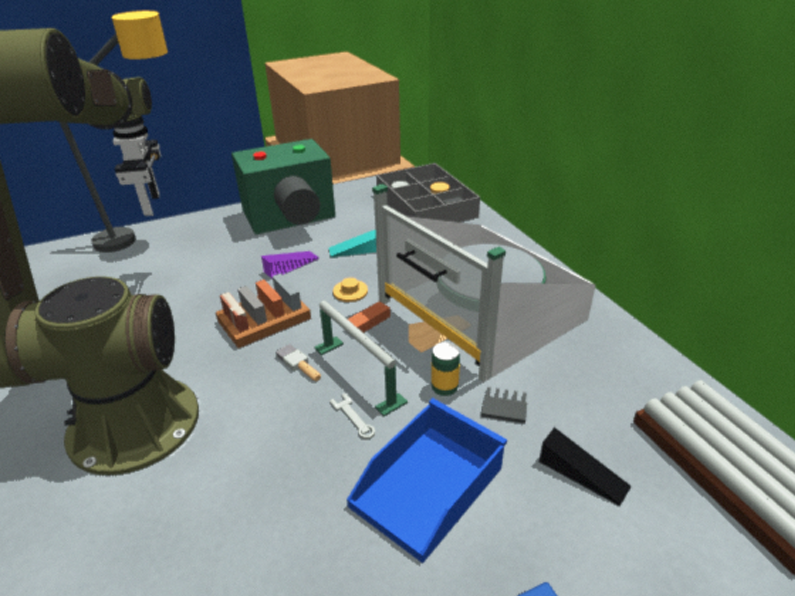

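The top view shows the guard at about (385,240) in the enlarged picture, the pale wedge heel at (387,268), the rest bar from (343,355) to (463,333) and the blue bin at (560,343). The side view agrees with this. Next I'll view enlarged crops.

Run:
```python
from h import *
for n,(x0,y0,x1,y1),s in(('top',(190,120,440,300),3.2),('side',(215,140,365,280),4)):
    c=np.load(f'pics/{n}.npz')['c'][y0:y1,x0:x1,::-1]
    cv2.imwrite(f'pics/{n}_c.png',cv2.resize(c,None,fx=s,fy=s,interpolation=cv2.INTER_CUBIC))
```

```text
(no output)
```

View pics/top_c.png

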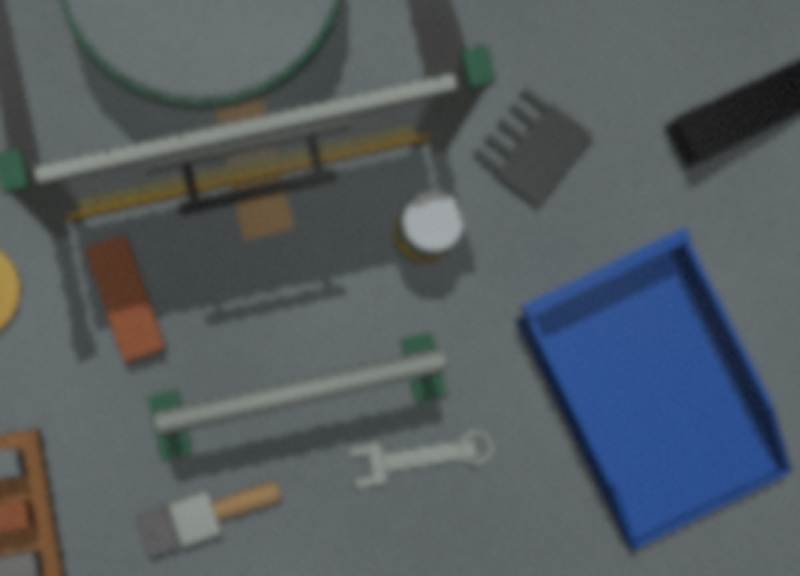

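View pics/side_c.png

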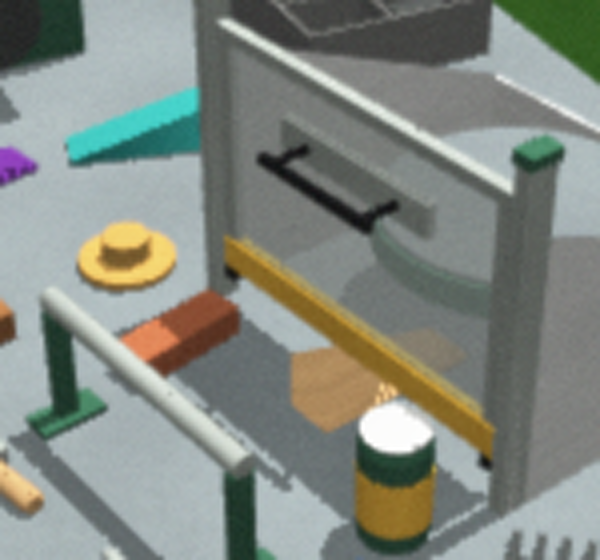

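Run:
```python
from h import *
np.set_printoptions(precision=4,suppress=True)
t=lambda x,y,z:ray('top',x/3.2+190,y/3.2+120,z)
s=lambda x,y,z:ray('side',x/4+215,y/4+140,z)
def pr(n,a,b):
    d=b-a;print(n,a[:2],b[:2],'len',np.hypot(*d[:2]),'ang',np.degrees(np.arctan2(d[1],d[0])),'mid',(a+b)[:2]/2)
pr('heel0',t(294,229,0),t(243,240,0))
pr('heel.053',t(294,229,.053),t(243,240,.053))
pr('heel side',s(328,430,0),s(291,400,0))
pr('heel side top',s(330,392,.053),s(291,355,.053))
pr('bar',t(443,362,.12),t(158,423,.12))
pr('bar s',s(243,467,.115),s(50,298,.115))
pr('handle',t(335,177,.2075),t(182,210,.2075))
pr('handle s',s(370,228,.2075),s(262,158,.2075))
pr('rail bot s',s(492,453,.0395),s(226,262,.0395))
pr('rail t',t(428,143,.0395),t(75,220,.0395))
a,b,c,d=t(686,232,.065),t(524,312,.065),t(635,550,.022),t(788,470,.022)
pr('binback',a,b);pr('binfront',d,c);pr('binside',c,b);print('bin c',(a+b+c+d)/4)
```

```text
heel0 [ 0.6001 -0.0536] [ 0.5895 -0.0069] len 0.0478684611571941 ang 102.76869223772809 mid [ 0.5948 -0.0303]
heel.053 [ 0.5935 -0.0525] [ 0.5833 -0.0074] len 0.04627069590350798 ang 102.76869223772803 mid [ 0.5884 -0.0299]
heel side [ 0.6084 -0.0529] [ 0.5978 -0.0065] len 0.047664605404463364 ang 102.89461402860343 mid [ 0.6031 -0.0297]
heel side top [ 0.602  -0.0688] [ 0.5946 -0.0142] len 0.055100178510503445 ang 97.69799023420522 mid [ 0.5983 -0.0415]
bar [ 0.4736 -0.1774] [0.4202 0.0618] len 0.24513297356790206 ang 102.57043700297113 mid [ 0.4469 -0.0578]
bar s [ 0.4809 -0.1822] [0.425  0.0585] len 0.24707184606660804 ang 103.07801844531858 mid [ 0.4529 -0.0618]
handle [ 0.6166 -0.0818] [0.5889 0.0402] len 0.12511064733480864 ang 102.79726697594624 mid [ 0.6027 -0.0208]
handle s [ 0.6243 -0.0858] [0.595  0.0349] len 0.12418068513473145 ang 103.64906350540699 mid [ 0.6097 -0.0255]
rail bot s [ 0.686 -0.17 ] [0.6067 0.1446] len 0.32442611384730347 ang 104.1600612691772 mid [ 0.6464 -0.0127]
rail t [ 0.6741 -0.1727] [0.6015 0.1432] len 0.32414380064089704 ang 102.94116891266121 mid [ 0.6378 -0.0147]
binback [ 0.5925 -0.3972] [ 0.5206 -0.2543] len 0.15996388128083192 ang 116.69709295794604 mid [ 0.5566 -0.3257]
binfront [ 0.3845 -0.496 ] [ 0.3125 -0.3585] len 0.15519873230836329 ang 117.6385302525503 mid [ 0.3485 -0.4273]
binside [ 0.3125 -0.3585] [ 0.5206 -0.2543] len 0.2327670326635813 ang 26.606206072226716 mid [ 0.4166 -0.3064]
bin c [ 0.4525 -0.3765  0.0435]
```

Heel (0.598, −0.030), guard face (0.641, −0.014) and bar (0.451, −0.058) fit the 45, 35 and 195 mm given, with a guard yaw of about 13°. The bin centre is at (0.4525, −0.3765), yaw about 27°. The moves only turn about z, so the lean has to come from pushing the arm against its reach limit. I'll test that high up in free space.

```bash
python3 -m pendant '[[[1.6,-2.9,1.8],0.014],[[1.6,-2.9,1.8],0.014],[[1.6,-2.9,1.8],0.014],[[1.6,-2.9,1.8],0.014],[[1.6,-2.9,1.8],0.014],[[1.6,-2.9,1.8],0.014],[[1.6,-2.9,1.8],0.014],[[1.6,-2.9,1.8],0.014],[[1.6,-2.9,1.8],0.014],[[1.6,-2.9,1.8],0.014],[[1.6,-2.9,1.8],0.014],[[1.6,-2.9,1.8],0.014],[[1.6,-2.9,1.8],0.014],[[1.6,-2.9,1.8],0.014],[[1.6,-2.9,1.8],0.014],[[1.6,-2.9,1.8],0.014],[[1.6,-2.9,1.8],0.014],[[1.6,-2.9,1.8],0.014]]'
python3 -m pendant '[[[4,0,0],0],[[4,0,0],0],[[4,0,0],0],[[4,0,0],0],[[4,0,0],0],[[4,0,0],0],[[4,0,0],0],[[4,0,0],0],[[4,0,0],0],[[4,0,0],0]]'; python3 -c "
from h import *
print(ctrl.get_obs()['qpos'])"
```

```text
time_s: 1.6
ee_pos: [0.4248, 0.0091, 0.5302]
eef_rot: [3.142, 0.0, -3.14]
force: [0.4, -0.4, 0.2]
grip_width: 0.094
grip_force: 0.0
time_s: 2.43
ee_pos: [0.7115, 0.0094, 0.4615]
eef_rot: [3.141, 0.06, -3.14]
force: [0.2, -0.6, 0.6]
grip_width: 0.0938
grip_force: 0.0
[-0.03948125  0.76843308  0.23626348  0.00380271  2.07744824 -1.60953606]
```

The reach limit tilts the fingers outward, which is the right direction. I'll keep pushing to see whether the tilt grows and then stays.

```bash
python3 -m pendant '[[[3,0,2.5],0],[[3,0,2.5],0],[[3,0,2.5],0],[[3,0,2.5],0],[[3,0,2.5],0],[[3,0,2.5],0]]'; python3 -m pendant '[[[-3,0,0],0],[[-3,0,0],0],[[-3,0,0],0]]';python3 -c "
from h import *
print(ctrl.get_obs()['qpos'])"
```

```text
time_s: 2.93
ee_pos: [0.7283, 0.0076, 0.4905]
eef_rot: [3.14, 0.191, -3.141]
force: [0.5, 0.5, -0.5]
grip_width: 0.0943
grip_force: 0.0
time_s: 3.18
ee_pos: [0.6575, 0.0075, 0.4889]
eef_rot: [3.139, 0.187, -3.141]
force: [1.1, 0.5, 1.1]
grip_width: 0.0942
grip_force: 0.0
[-0.04911047  0.44579132  0.69141975  0.01188728  1.81786159 -1.61708258]
```

```bash
python3 -m pendant '[[[4,0,0],0],[[4,0,2],0],[[3,0,3],0],[[3,0,3],0],[[3,0,3],0],[[3,0,3],0],[[3,0,3],0],[[3,0,3],0],[[3,0,3],0],[[3,0,3],0],[[3,0,3],0],[[3,0,3],0],[[3,0,3],0],[[3,0,3],0]]';python3 -c "
from h import *
print(ctrl.get_obs()['qpos'])"
```

```text
time_s: 4.35
ee_pos: [0.7482, 0.005, 0.572]
eef_rot: [3.137, 0.465, -3.142]
force: [-0.5, -0.3, 0.3]
grip_width: 0.0939
grip_force: 0.0
[-0.05247489  0.64473847  0.23505631  0.02877819  1.79786696 -1.61128059]
```

The lean holds at 26.6°. My geometry check says this clears the handle and gives about 65 mm of pull per grip, so I'll keep it. Next I yaw to the guard and go to a standoff along the approach line.

```bash
python3 -m pendant '[[[-2.8,-0.65,-2.5],0.0225],[[-2.8,-0.65,-2.5],0.0225],[[-2.8,-0.65,-2.5],0.0225],[[-2.8,-0.65,-2.5],0.0225],[[-2.8,-0.65,-2.5],0.0225],[[-2.8,-0.65,-2.5],0.0225],[[-2.8,-0.65,-2.5],0.0225],[[-2.8,-0.65,-2.5],0.0225],[[-2.8,-0.65,-2.5],0.0225],[[-2.8,-0.65,-2.5],0.0225],[[0,0,0],0]]'
cat >> h.py <<'E'
from scipy.spatial.transform import Rotation as Ro
def st():
    o=ctrl.get_obs(); R=Ro.from_euler('xyz',o['eef_rot']).as_matrix()
    print('t',o['time_s'],'p',o['ee_pos'].round(4),'z',R[:,2].round(3),'y',R[:,1].round(3),'lean',np.degrees(np.arccos(-R[2,2])).round(1),'yaw_y',np.degrees(np.arctan2(R[1,1],R[0,1])).round(2),'w',round(o['grip_width'],4),'gf',o['grip_force'],'F',o['force'].round(1)); return o,R
E
python3 - <<'E'
from h import *
st()
pic('wrist','w1',s=1.42)
t=lambda x,y,z:ray('top',x/3.2+190,y/3.2+120,z)
n=np.array([.974,.225]);y=np.array([-.225,.974])
for nm,p in(('can',t(432,222,.1)),('blkR',t(165,345,.0)),('blkTL',t(130,240,.03))):
    e=p[:2]-[.641,-.014];print(nm,p,'d',-e@n,'lat',e@y)
E
```

```text
time_s: 5.27
ee_pos: [0.5198, -0.0493, 0.3664]
eef_rot: [3.135, 0.454, -2.956]
force: [0.1, -0.2, 0.1]
grip_width: 0.0938
grip_force: 0.0
t 5.2667 p [ 0.5198 -0.0493  0.3664] z [ 0.43   0.088 -0.899] y [-0.187  0.982  0.006] lean 26.0 yaw_y 100.78 w 0.0938 gf 0.0 F [ 0.1 -0.2  0.1]
can [ 0.59483837 -0.17018267  0.1       ] d 0.08010253146461709 lat -0.14173554810719385
blkR [0.49249979 0.06325902 0.        ] d 0.12725592264011765 lat 0.10866283101153085
blkTL [0.58506042 0.09445346 0.03      ] d 0.030083123533195904 lat 0.1182200733219687
```

View pics/w1.png

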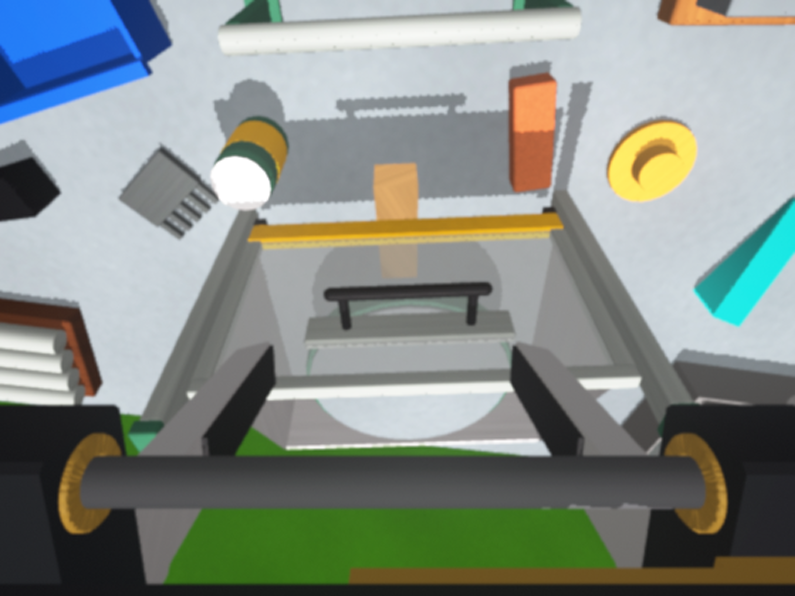

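Wrist view: the heel edge runs from (375,165) to (418,164), clear of the handle, and nothing stands between the can (250,160) and the block (533,130).

Run:
```python
from h import *
k=1.42
for z in(0,.053):
    a,b=ray('w1',375/k,165/k,z),ray('w1',418/k,164/k,z);print(z,a,b,np.linalg.norm(a-b),(a+b)/2)
a,b=ray('w1',250/k,240/k,.0395),ray('w1',563/k,228/k,.0395);print('rail',a,b,np.linalg.norm(a-b),(a+b)/2,np.degrees(np.arctan2(*(b-a)[1::-1])))
d=np.load('pics/w1.npz');T=d['T'];print(-T[:3,:3].T@T[:3,3])
print('pred heel top/bot',proj('w1',[.598,-.03,.053])*k,proj('w1',[.598,-.03,0])*k)
```

```text
0 [ 0.60486283 -0.05134798  0.        ] [ 0.59510395 -0.00545153  0.        ] 0.04692248823787392 [ 0.59998339 -0.02839976  0.        ]
0.053 [ 0.58074611 -0.05424698  0.053     ] [ 0.57202953 -0.01325249  0.053     ] 0.04191094850772165 [ 0.57638782 -0.03374974  0.053     ]
rail [ 0.70057569 -0.17678318  0.0395    ] [0.62144166 0.16310162 0.0395    ] 0.3489754657778215 [ 0.66100867 -0.00684078  0.0395    ] 103.10645436709079
[ 0.37906071 -0.07849102  0.4962331 ]
pred heel top/bot [396.01247817 185.15950454] [395.39896269 162.54981804]
```

```bash
python3 -m pendant '[[[0.3,0.1,-2.95],0.0065],[[0.3,0.1,-2.95],0.0065],[[0.3,0.1,-2.95],0.0065],[[0.3,0.1,-2.95],0.0065],[[0.3,0.1,-2.95],0.0065],[[0.3,0.1,-2.95],0.0065],[[0,0,0],0]]' >/dev/null; python3 -c "
from h import *
st()"
```

```text
t 5.9 p [ 0.5424 -0.0425  0.1914] z [ 0.428  0.104 -0.898] y [-0.225  0.974  0.006] lean 26.2 yaw_y 103.03 w 0.0943 gf 0.0 F [-0.4 -0.5 -0.3]
```

```bash
python3 -m pendant '[[[1.0,0.24,-2.25],0],[[1.0,0.24,-2.25],0],[[1.0,0.24,-2.25],0],[[1.0,0.24,-2.25],0],[[1.0,0.24,-2.25],0],[[1.0,0.24,-2.25],0],[[1.0,0.24,-2.25],0],[[0.4,0.07,-0.8],0],[[0.4,0.07,-0.8],0],[[0.2,0.04,-0.5],0],[[0,0,0],0],[[0,0,0],0]]' >/dev/null; python3 -c "
from h import *
st();pic('wrist','w2',s=1.0)"
```

```text
t 6.9 p [ 0.623  -0.0246  0.0182] z [ 0.434  0.103 -0.895] y [-0.225  0.974  0.003] lean 26.5 yaw_y 103.0 w 0.0943 gf 0.0 F [-0.4  0.2  0.7]
```

View pics/w2.png

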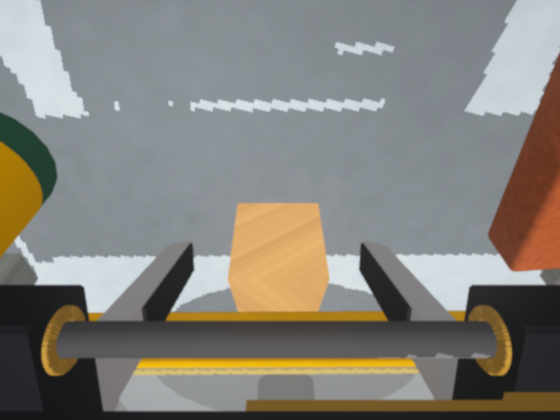

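The wedge sits centred between the fingers (rows 205–310, columns 230–328). I'll go 8 mm lower and grip.

```bash
python3 -m pendant '[[[0,0,-0.4],0],[[0,0,-0.4],0],[[0,0,0],0]]' >/dev/null; python3 -m pendant '[[[0,0,0],0],[[0,0,0],0],[[0,0,0],0],[[0,0,0],0],[[0,0,0],0],[[0,0,0],0],[[0,0,0],0],[[0,0,0],0],[[0,0,0],0],[[0,0,0],0]]' 0 45 > /dev/null; python3 -c "
from h import *
st()"
```

```text
t 8.0333 p [ 0.6224 -0.0242  0.009 ] z [ 0.433  0.103 -0.896] y [-0.225  0.974  0.003] lean 26.4 yaw_y 103.03 w 0.0448 gf 44.994662404060364 F [-2.9  2.5  2.4]
```

```bash
python3 -m pendant '[[[-0.3,-0.07,0],0],[[-0.5,-0.115,0],0],[[-0.5,-0.115,0],0],[[-0.5,-0.115,0],0],[[-0.45,-0.1,0],0],[[-0.2,-0.05,0],0],[[0,0,0],0],[[0,0,0],0],[[0,0,0],0],[[0,0,0],0],[[0,0,0],0],[[0,0,0],0],[[0,0,0],0]]' >/dev/null; python3 -c "
from h import *
st()"
```

```text
t 9.1167 p [ 0.5977 -0.0304  0.009 ] z [ 0.433  0.103 -0.896] y [-0.225  0.974  0.003] lean 26.4 yaw_y 102.99 w 0.0448 gf 44.990206360816956 F [-5.9 -2.4  5.4]
```

```bash
python3 -m pendant '[[[-0.3,-0.07,0],0],[[-0.5,-0.115,0],0],[[-0.5,-0.115,0],0],[[-0.5,-0.115,0],0],[[-0.5,-0.115,0],0],[[-0.3,-0.07,0],0],[[0,0,0],0],[[0,0,0],0],[[0,0,0],0],[[0,0,0],0],[[0,0,0],0],[[0,0,0],0],[[0,0,0],0]]' >/dev/null; python3 -c "
from h import *
st()
pic('side','s2',(215,140,365,280),4)"
```

```text
t 10.2 p [ 0.5715 -0.0363  0.009 ] z [ 0.432  0.103 -0.896] y [-0.225  0.974  0.003] lean 26.4 yaw_y 103.0 w 0.0449 gf 44.99174416065216 F [-10.6  -2.3   7.2]
```

View pics/s2.png

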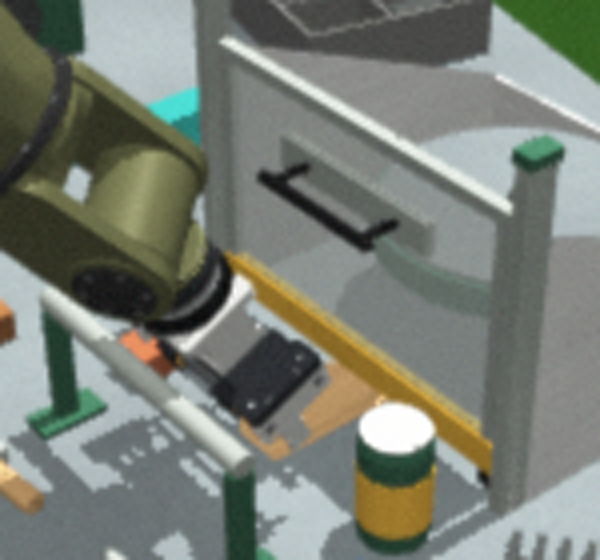

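The guard has come down to about 12 mm and rests on the wedge, with the hand still short of the bar. I'll release and regrip 52 mm further along.

```bash
python3 -m pendant '[[[0,0,0],0],[[0,0,0],0],[[0,0,0],0],[[0,0,0],0],[[0,0,0],0],[[0,0,0],0]]' 0.85 45 > /dev/null; python3 -c "
from h import *
st()"; python3 -m pendant '[[[0.65,0.15,0],0],[[0.65,0.15,0],0],[[0.65,0.15,0],0],[[0.65,0.15,0],0],[[0.65,0.15,0],0],[[0.65,0.15,0],0],[[0.65,0.15,0],0],[[0.5,0.1,-0.2],0],[[0,0,0],0],[[0,0,0],0]]' > /dev/null; python3 -c "
from h import *
st();pic('wrist','w3',s=1.0)"
```

```text
t 10.75 p [ 0.5721 -0.0361  0.009 ] z [ 0.433  0.103 -0.895] y [-0.225  0.974  0.003] lean 26.4 yaw_y 103.01 w 0.0791 gf 0.0 F [-0.5 -0.  -0.1]
t 11.5833 p [ 0.6225 -0.0245  0.0066] z [ 0.433  0.103 -0.896] y [-0.225  0.974  0.003] lean 26.4 yaw_y 103.02 w 0.0799 gf 0.0 F [0.1 0.7 0.3]
```

View pics/w3.png

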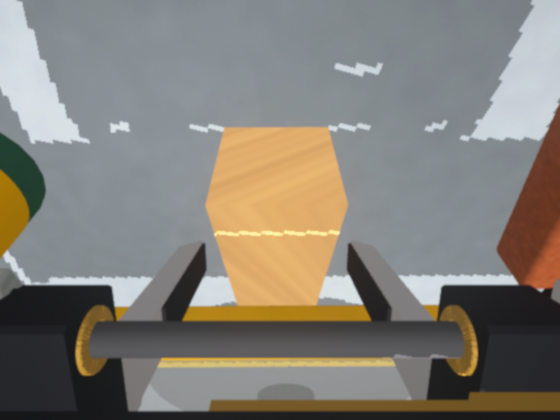

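The wedge is still centred at column 277 and the fingers are clear of the rail. I'll grip again and tug.

```bash
python3 -m pendant '[[[0,0,0],0],[[0,0,0],0],[[0,0,0],0],[[0,0,0],0],[[0,0,0],0],[[0,0,0],0],[[0,0,0],0],[[0,0,0],0]]' 0 45 > /dev/null; python3 -m pendant '[[[-0.3,-0.07,0],0],[[-0.5,-0.115,0],0],[[-0.5,-0.115,0],0],[[-0.5,-0.115,0],0],[[-0.45,-0.1,0],0],[[-0.2,-0.05,0],0],[[0,0,0],0],[[0,0,0],0],[[0,0,0],0],[[0,0,0],0],[[0,0,0],0],[[0,0,0],0],[[0,0,0],0]]' >/dev/null; python3 -c "
from h import *
st()"
```

```text
t 13.3833 p [ 0.5978 -0.0304  0.007 ] z [ 0.433  0.103 -0.896] y [-0.225  0.974  0.003] lean 26.4 yaw_y 103.0 w 0.0447 gf 44.99866247177124 F [-7.4 -2.6  5.5]
```

```bash
python3 -m pendant '[[[-0.3,-0.07,0],0],[[-0.5,-0.115,0],0],[[-0.5,-0.115,0],0],[[-0.5,-0.115,0],0],[[-0.45,-0.1,0],0],[[-0.2,-0.05,0],0],[[0,0,0],0],[[0,0,0],0],[[0,0,0],0],[[0,0,0],0],[[0,0,0],0],[[0,0,0],0],[[0,0,0],0]]' >/dev/null; python3 -c "
from h import *
st();pic('side','s3',(215,140,365,280),4)"
```

```text
t 14.4667 p [ 0.5736 -0.0359  0.007 ] z [ 0.433  0.103 -0.895] y [-0.225  0.974  0.003] lean 26.4 yaw_y 103.01 w 0.0449 gf 44.99643802642822 F [-2.6 -0.1  2.5]
```

View pics/s3.png

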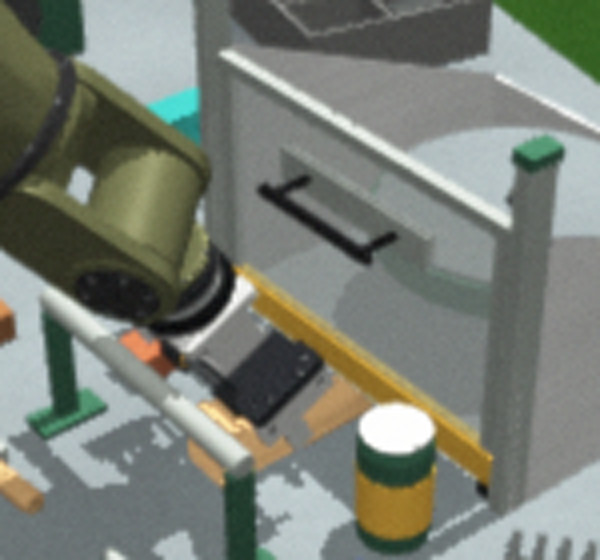

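The guard is shut. About 11 mm more brings the tip out.

```bash
python3 -m pendant '[[[-0.3,-0.07,0],0],[[-0.4,-0.09,0],0],[[-0.4,-0.09,0],0],[[-0.2,-0.05,0],0],[[0,0,0],0],[[0,0,0],0],[[0,0,0],0],[[0,0,0],0]]' >/dev/null; python3 -c "
from h import *
st();pic('side','s4',(215,140,365,280),4)"
```

```text
t 15.1833 p [ 0.5605 -0.0389  0.007 ] z [ 0.433  0.103 -0.896] y [-0.225  0.974  0.003] lean 26.4 yaw_y 103.01 w 0.0448 gf 44.9977308511734 F [-3.4 -0.5  4.3]
```

View pics/s4.png

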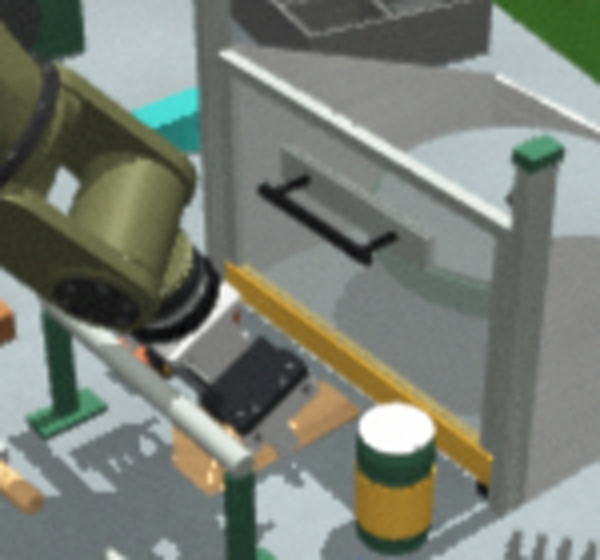

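Guard shut, wedge tip clear, about 116 mm drawn in all. Next I lift straight up between handle and bar, go back over the bar, then swing over to the bin.

```bash
python3 -m pendant '[[[0.05,0,0.8],0],[[0,0,1.5],0],[[0,0,2],0],[[0,0,2],0],[[0,0,2],0],[[0,0,2],0],[[0,0,2],0],[[0,0,1.7],0],[[0,0,0],0],[[0,0,0],0]]' >/dev/null; python3 -c "
from h import *
st()
pic('side','s5',(180,100,380,250),4)"
```

```text
t 16.0667 p [ 0.561  -0.0388  0.1468] z [ 0.433  0.103 -0.895] y [-0.225  0.974  0.003] lean 26.5 yaw_y 103.02 w 0.0447 gf 44.992623925209045 F [-0.1  0.2 -2.5]
```

View pics/s5.png

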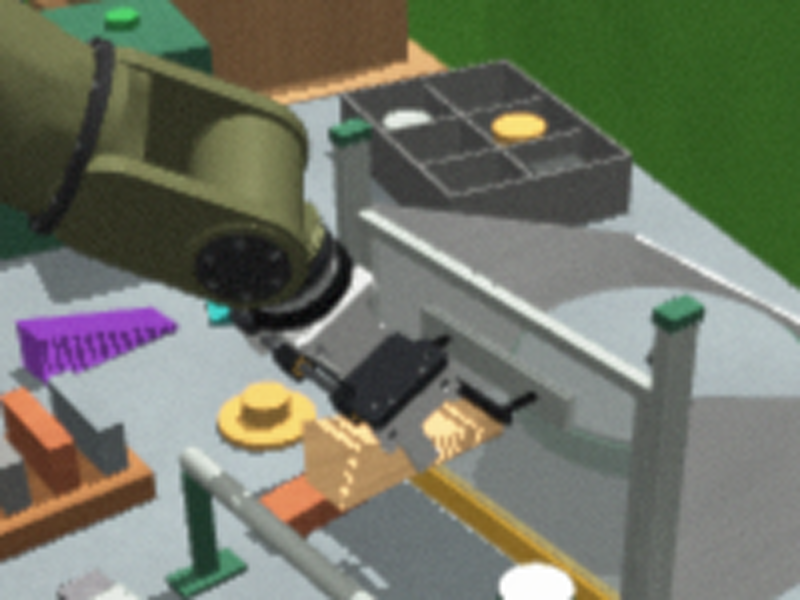

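The wedge is level, below the handle and above the bar. That was my 11th picture, one over the limit of 10, so I'll view no more and go by the numbers.

```bash
python3 -m pendant '[[[-1.5,-0.35,0],0],[[-1.5,-0.35,0],0],[[-1.5,-0.35,0.4],0],[[-1.5,-0.35,0.8],0],[[-0.5,-3,0.8],0.0244],[[-0.5,-3.3,0],0.0244],[[-0.5,-3.3,0],0.0244],[[-0.5,-3.3,0],0.0244],[[-0.5,-3.3,0],0.0244],[[-0.5,-3.3,0],0.0244],[[-0.5,-3.3,0],0.0244],[[-0.5,-3.3,0],0.0244],[[-0.5,-3.3,0],0.0244],[[-0.5,-3.0,0],0.0244],[[0,0,0],0],[[0,0,0],0]]' >/dev/null; python3 -c "
from h import *
st()"
```

```text
t 17.45 p [ 0.527  -0.2675  0.2131] z [ 0.288  0.033 -0.957] y [-0.269  0.962 -0.048] lean 16.8 yaw_y 105.65 w 0.0449 gf 44.992716908454895 F [ 0.5  0.6 -2.8]
```

```bash
python3 -c "
from h import *
print(ctrl.get_obs()['qpos'])"; python3 -m pendant '[[[0,-1,0],0],[[0,-1,0],0]]' > /dev/null;  python3 -c "
from h import *
o,_=st();print(o['qpos'],o['joint_vel'])"
```

```text
[-0.62119197  0.2527329   1.59040989  0.22140565  1.08785857 -2.55441886]
t 17.6167 p [ 0.5309 -0.2826  0.216 ] z [ 0.283  0.026 -0.959] y [-0.261  0.964 -0.051] lean 16.5 yaw_y 105.14 w 0.0449 gf 44.992727637290955 F [-1.2  0.  -2.1]
[-0.63540206  0.27516036  1.55419477  0.21307762  1.10308851 -2.55412726] [-0.09699873  0.14884395 -0.23901009 -0.05142782  0.09103044 -0.00181301]
```

Joint 6 reached its stop, so the lean and yaw were partly lost. The bin doesn't need exact alignment and wedge yaw of about 0° fits, so I'll turn back away from the stop while moving over.

```bash
python3 -m pendant '[[[0,0,0],-0.04],[[0,0,0],-0.04],[[-1.2,-1.4,-1],-0.04],[[-1.3,-1.6,-1.5],-0.04],[[-1.3,-1.6,-1.5],-0.04],[[-1.3,-1.6,-1.5],-0.04],[[-1.3,-1.6,-1.5],-0.04],[[-1.3,-1.6,-1.0],-0.02],[[0,0,0],0],[[0,0,0],0]]' > /dev/null;  python3 -c "
from h import *
o,_=st();print(o['qpos'])"
```

```text
t 18.45 p [ 0.4536 -0.3772  0.1363] z [ 0.278 -0.06  -0.959] y [ 0.037  0.998 -0.052] lean 16.5 yaw_y 87.86 w 0.0451 gf 44.99294579029083 F [ 1.3  0.5 -2. ]
[-0.83209724  0.32215049  1.68918876  0.21199582  0.90419874 -2.48541066]
```

```bash
python3 -m pendant '[[[0,0,-2.2],0],[[0,0,-2.2],0],[[0,0,-2.2],0],[[0,0,-2.0],0],[[0,0,-1.2],0],[[0,0,-0.6],0],[[0,0,0],0],[[0,0,0],0]]' > /dev/null;  python3 -c "
from h import *
o,_=st();print(o['qpos'])"
```

```text
t 19.1167 p [ 0.4551 -0.3768  0.034 ] z [ 0.279 -0.062 -0.958] y [ 0.036  0.998 -0.054] lean 16.6 yaw_y 87.91 w 0.0449 gf 44.992766976356506 F [-0.   0.3 -1.4]
[-0.82895172  0.47153911  1.75655969  0.26020595  0.6909301  -2.55340072]
```

```bash
python3 -m pendant '[[[0,0,0],-0.05],[[0,0,-0.4],-0.03],[[0,0,-0.3],0],[[0,0,0],0]]' > /dev/null;  python3 -c "
from h import *
o,_=st();print(o['qpos'][5])"; python3 -m pendant '[[[0,0,0],0],[[0,0,0],0],[[0,0,0],0],[[0,0,0],0],[[0,0,0],0],[[0,0,0],0]]' 0.75 45 > /dev/null; python3 -m pendant '[[[-0.4,0,1.5],0],[[-0.6,0,2],0],[[-0.6,0,2],0],[[-0.6,0,2],0],[[-0.6,0,2.5],0],[[-0.6,0,3],0],[[-0.6,0,3],0],[[-2,2,3],0],[[-2,3,2],0],[[-2,3,0],0],[[-2,3,0],0],[[-1,3.5,0],0],[[-1,3.5,0],0],[[0,0,0],0],[[0,0,0],0]]' > /dev/null
python3 - <<'E'
from h import *
o,_=st();print(o['qpos'])
d=pic('top','t9')
im=d['color'].astype(int);hsv=cv2.cvtColor(d['color'],cv2.COLOR_RGB2HSV)
m=((hsv[...,0]>5)&(hsv[...,0]<22)&(hsv[...,1]>70)).astype(np.uint8)
n,l,s,c=cv2.connectedComponentsWithStats(m)
b=np.array([.4525,-.3765]);x=np.array([np.cos(.471),np.sin(.471)])
for i in range(1,n):
    if s[i,4]>150:
        p=ray('t9',*c[i],.04);e=p[:2]-b
        print(s[i],p.round(3), 'inbin',(e@x).round(3),(e@[-x[1],x[0]]).round(3))
E
```

```text
t 19.45 p [ 0.4548 -0.3766  0.0265] z [ 0.273 -0.083 -0.958] y [ 0.115  0.992 -0.053] lean 16.6 yaw_y 83.37 w 0.0449 gf 44.99292612075806 F [-0.1  0.5 -2.6]
-2.4522868644933338
t 21.2 p [ 0.3145 -0.1959  0.2368] z [ 0.274 -0.084 -0.958] y [ 0.115  0.992 -0.054] lean 16.7 yaw_y 83.4 w 0.0709 gf 0.0 F [ 1.1 -0.1  0.8]
[-0.74807608 -0.32960011  2.09467543  0.1392964   1.1170335  -2.25621998]
[ 46  44  27  26 515] [0.987 0.601 0.04 ] inbin 0.92 0.629
[403  47 116  53 714] [ 0.901 -0.52   0.04 ] inbin 0.334 -0.331
[213 171  74  19 188] [0.627 0.037 0.04 ] inbin 0.343 0.289
[165 195  32  31 714] [0.537 0.237 0.04 ] inbin 0.354 0.509
[217 194  24  39 530] [0.532 0.098 0.04 ] inbin 0.286 0.387
[384 218  19  52 815] [ 0.446 -0.372  0.04 ] inbin -0.003 0.007
[ 157  254   56   74 2030] [0.314 0.214 0.04 ] inbin 0.144 0.589
```

Run:
```python
from h import *
pic('side','s9')
for f in('side','s4','s9'):
    c=np.load(f'pics/{f}.npz')['c'][250-30:262,300:340]
    h=cv2.cvtColor(c,cv2.COLOR_RGB2HSV);m=(h[...,0]>15)&(h[...,0]<30)&(h[...,1]>150)
    m[:, :22]=0
    print(f,m.sum(),np.argwhere(m).mean(0))
print(ctrl.hand_in())
```

```text
side 129 [24.42635659 29.39534884]
s4 107 [31.76635514 29.78504673]
s9 109 [31.78899083 29.88073394]
the job is handed in; nothing more can be done
None
```

I handed the job in at about 21 s: the guard came down in four tugs, with one regrip and a final short draw to free the tip, and is shut, and the wedge lies about 8 mm from the middle of the blue bin; I viewed 11 pictures (limit 10), and joint 6 twice reached its stop, reading up to −2.554 against −2.55.

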